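# Press the tin lids home in the sloping rack

### The job

Both findings tins leaning in the small wooden rack have their push-fit lids standing proud. Press each lid down along its tin until it is fully home against its stop; one is stiffer than the other, so feel for the stop, but do not press so hard that a tin is dented. Leave the bottle and the wire spool on the rack's shelf and the tools on the bench undisturbed.

Things in the scene. Friction and masses are not known exactly. Their poses are not given: they have to be found in the camera images.
- tin_rack: wooden rack fixed to the bench, 152 mm wide (y), 134 mm deep (x -51 to +83 mm), 267 mm high; origin on the bench under the middle of its sloping board. Its front (-x side) faces the robot's left, yaw -1.35 to -0.85 rad. Two tins, 60 mm in diameter, stand side by side on the slope at rack y = +36 and -36 mm, their axes leaning 30 degrees from vertical towards the rack's front.
- shelf_edge (a point): middle of the lower front edge of the rack's 12 mm thick shelf, which spans its width, 255 mm above the bench, at rack x = -22 mm. The shelf overhangs the tins, so an upright tool cannot come over the lids; the plane of the tins' axes passes 87 mm in front of and below this edge.
- lid_silver_top (a point): centre of the top face of the silvery tin's lid (the tin farther from the robot); a flat disc, 60 mm in diameter, 8 mm thick; z points out of the lid along the tin's axis (up and to the rack's front); moves with the lid. When home it lies at (-13.5, 36, 65.4) mm in the rack's frame
- lid_brass_top (a point): the same for the brass-coloured tin's lid (the tin nearer the robot); home at (-13.5, -36, 65.4) mm in the rack's frame
- tin_silver_lid (a joint): how far the silvery lid stands out from its stop along the tin's axis, m: 0 fully home, at the start 0.003 to 0.010. A push fit: it slides only when pushed with more than some 5 to 13 N (the two differ), stays where it is left, and meets a hard stop at 0. A tin dents when its lid is pressed with more than 60 N
- tin_brass_lid (a joint): the same for the brass-coloured lid
- polish_bottle: small bottle, 31 x 31 x 79 mm, standing loose on the shelf of the rack, to be left alone; origin at the centre of its underside
- solder_spool: wire spool, 60 mm diameter, 32 mm high, lying loose on the shelf of the rack, to be left alone; origin at the centre of its underside
- cutter_side: side cutters with red handles, 49 x 150 x 12 mm, lying on the bench front left, to be left alone; origin at the centre of its underside
- steel_block: steel bench block, 63 x 63 x 20 mm, on the bench front right, to be left alone; origin at the centre of its underside
- tweezers_1: steel tweezers, 14 x 133 x 9 mm, near the front edge of the bench, a little left of the middle, to be left alone; origin at the centre of its underside
- rolling_mill: tall fixed rolling mill on the left; do not bump it: with its crank it fills x 0.43 to 0.69, y 0.13 to 0.53 and is 370 mm high; origin under its middle
- buff_motor: fixed polishing motor behind the rack: fills x 0.58 to 0.74, y -0.27 to 0.03, 200 mm high; origin under its middle
- spindle_tower: fixed black engraving tower to the right of the rack: fills x 0.49 to 0.62, y -0.46 to -0.30, 200 mm high; origin under its middle

How it is judged (in metres and radians):
At the end, for the whole second after the job is handed in: Both lids are within 1.5 mm of their stops; the bottle stands upright and bottle and spool are within 20 mm of where they were on the shelf (value of joint each of tin_silver_lid, tin_brass_lid below 0.0015 m and distance of each of polish_bottle, solder_spool from where it was at the start of the episode below 0.02 m and angle between polish_bottle's own z axis and vertical below 0.2 rad); the robot touches nothing.
It fails at once if a tin is dented: a lid is pressed with more than 60 N (contact force between any of tin_silver_lid, tin_brass_lid and anything else above 60 N).
It fails at once if the bottle or the spool on the shelf, or a tool on the bench, is shifted by more than 20 mm (distance of any of polish_bottle, solder_spool, cutter_side, steel_block, tweezers_1 from where it was at the start of the episode above 0.02 m).
It also fails if it takes over 40 s, if anything falls off the work surface, if the arm or the gripper's body presses on something with over 40 N, if the wrist force passes 120 N, or if a joint passes its speed limit or range.

### The arm

A 7-joint arm with a two-finger parallel gripper is mounted at the origin on a cart in front of the work surface, level with it; the furniture and walls round the work are solid. World frame = base frame: x ahead of the robot, y to its left, z up, the work surface at z = 0. Lengths are in m, angles in degrees, forces in N, time in s.
With the tool pointing down it reaches from about 0.425 to 0.95 m from the base axis. Payload 4.7 kg.
Tool frame: the origin (TCP) lies midway between the tips of the shut fingers; the grasp point (between the pads) lies 19 mm behind it (ctrl.grip_depth is the distance from the TCP to the grasp point, in m); z points along the fingers, y is the line along which they close (so a half turn about z gives the same grasp; the last joint's range is limited). The gripper opens to 85 mm and grips with 20 to 120 N. Pads are 22 mm wide; open, the fingers measure 114 mm over their backs; the gripper's body (76 mm by 85 mm) begins 54 mm behind the grasp point. The pads swing forward as they close: fully open they stand 13 mm farther back than shut.
Start: joints at [70.938, 26.849, -2.785, 87.806, 1.381, 65.374, -4.715], TCP at [0.202, -0.644, 0.198] pointing down, gripper open.
Joint ranges: [-148.3, 148.3], [-19.14, 114.17], [-79.39, 73.82], [5.75, 140.21], [-59.74, 239.74], [12.07, 113.84], [-152.46, 152.46]. Speed limits (degrees/s): [147.25, 147.25, 180, 180, 180, 180, 180].

### API

Orientations are given as [roll, pitch, yaw] about the fixed x, y, z axes, in that order (R = Rz(yaw) Ry(pitch) Rx(roll)).
In Python, from station import readout, camera, camera_info, ctrl gives the robot as it stands.
- The arm moves only by the tool send_rows, never from a script. Its argument "commands" is a list of rows, each a list of 5 numbers: the shift along the tool's x, y, z in m, then the turn about the tool's z in degrees, then the closure, from -1 (fully open) to 1 (shut). A call has exactly 10 rows; each row shifts and turns the commanded pose from where the row before left it, along the tool's axes as they then stand; what a row does not reach is not made up. A row lasts 1/10 s, in which the tool goes at most 50 mm and 8.59 degrees, less where a joint would pass 70% of its speed; a pose out of reach is approached as far as the arm can. A call is refused whole if a number of a shift passes 0.05 or a number of a turn 8.59, either way. A call with a gripper value outside its range is refused whole. The fingers move at their own pace and stop on an object; "newtons" is the grip in N (left out, the last holds). Time passes only in rows, so rows that do not move let the fingers close, or fill a call up. It gives the time, the measured TCP pose, the force, the opening and the grip force at its end, in the units of the state.
- readout.read_state(): the state, without advancing time (a new reading comes with each control period).
- camera(name): name is "scene" or "top"; returns (picture, depth): 480x640x3 uint8, blue, green, red; 480x640 float32, m along the optical axis (not along the pixel's ray), 0 where there is no reading.
- camera_info(name): a dict with "intrinsics" (3x3 intrinsics, pixels), "T" (4x4, takes a point from camera to world coordinates). Camera axes: x right, y down, z forward; pixel columns grow to the right and rows downward; lengths in m; the calibration is good to about 2 mm. A picture is of the moment at which its call begins. camera_info takes no time and is no camera call.
- ctrl.hand_in(): hands the job in; it is judged then, once.
The state is a dict: "clock": time; "joint_pos": joint angles; "dq": joint speeds; "effort": joint torques, N m; "ee_pos": TCP position; "ee_rot": TCP orientation; "contact_force": force on the tool from outside, world axes, zero at the start; "torque": the same for the moment, N m; "finger_gap": opening from 0.0 (shut) to 1.0 (fully open); "grasp_force": force on a finger pad.
Only numpy, scipy, OpenCV 4.12 (cv2) and the standard library are available. Lean on these libraries where they do the work, as an engineer would, in place of code of your own. Each camera call takes 0.05 s, during which the arm holds its last target. There are 200 camera calls.

## Working session

There is one attempt and no reset: what is moved stays moved. The work goes in short steps, Python scripts to look and compute and a tool call to move; the robot and the scene stay as the last step left them, time stands still between calls to the robot, and variables do not carry over. Pictures are saved under pics/ and viewed, at most 10 in all, crops included, and the job is handed in when it is done.

Besides the shell and the picture viewer there is one more tool, called after "Emit:" by a JSON object that holds its "fn" and its "kwargs". send_rows: Moves the arm, as the interface text tells. Its arguments: {"type":"object","properties":{"commands":{"type":"array","items":{"type":"array","items":{"type":"number"}}},"newtons":{"type":"number"}},"required":["commands"]}

```bash
mkdir -p pics; ls
python3 - <<'E'
from station import readout,camera,camera_info,ctrl
import cv2,numpy as np
for n in("scene","top"):
    p,d=camera(n);cv2.imwrite(f"pics/{n}0.png",p);np.save(f"{n}0.npy",d)
    i=camera_info(n);print(n,np.round(i["intrinsics"],1).tolist(),np.round(i["T"],3).tolist())
print(readout.read_state())
E
```

```text
pics
scene [[458.6, 0.0, 317.0], [0.0, 458.6, 238.3], [0.0, 0.0, 1.0]] [[-0.904, -0.314, 0.291, 0.133], [-0.428, 0.663, -0.615, 0.701], [0.0, -0.68, -0.733, 1.126], [0.0, 0.0, 0.0, 1.0]]
top [[568.5, 0.0, 321.9], [0.0, 568.5, 246.9], [0.0, 0.0, 1.0]] [[-0.371, -0.724, 0.581, -0.244], [-0.929, 0.295, -0.225, 0.208], [-0.008, -0.623, -0.782, 1.203], [0.0, 0.0, 0.0, 1.0]]
{'clock': 0.1, 'joint_pos': array([70.93739314, 26.89308087, -2.78485545, 87.86901456,  1.38113975,
       65.37322118, -4.71380719]), 'dq': array([ 0.01302156, -0.07871503,  0.07618843, -0.13849077, -0.07489104,
        0.0178837 ,  0.02767466]), 'effort': array([ 7.03521073e-04, -5.11512852e+01, -4.68720146e-02, -2.38390124e+01,
        1.07830024e-02,  4.39783573e-03, -3.98016020e-07]), 'ee_pos': array([ 0.20176657, -0.64351839,  0.19704599]), 'ee_rot': array([-1.79898311e+02,  3.56681333e-03,  1.74107350e+01]), 'contact_force': array([ 0.43790298, -0.11965439,  0.21055062]), 'torque': array([ 0.0653492 ,  0.03341871, -0.00782977]), 'grasp_force': 0.0, 'finger_gap': 1.000818247995424}
```

View pics/scene0.png

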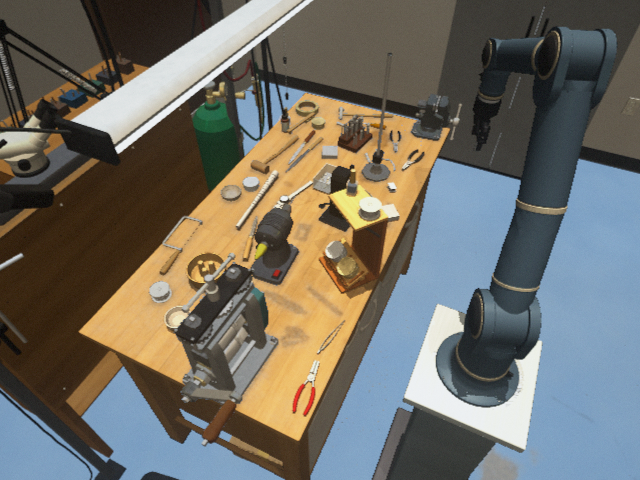

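View pics/top0.png

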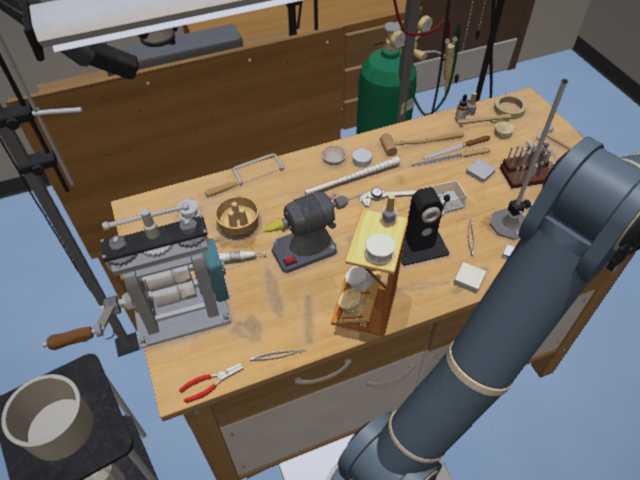

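The scene view shows the rack's yellow shelf at about (360,207) with the tins below it at (340,260). In the top view the shelf is at (377,238) and the tins at (355,290). The tool can only stay upright, so I'll press with one opened finger reaching in from the rack's front. Next I'll measure the shelf.

```bash
cat > h.py <<'E'
import cv2,numpy as np
from station import readout,camera,camera_info,ctrl
def cloud(n,d):
    i=camera_info(n);K=i["intrinsics"];T=i["T"];v,u=np.indices(d.shape)
    P=np.stack([(u-K[0,2])/K[0,0]*d,(v-K[1,2])/K[1,1]*d,d],-1)
    return P@T[:3,:3].T+T[:3,3]
E
python3 - <<'E'
from h import *
for n,(x0,y0,x1,y1) in {"scene":(300,150,420,310),"top":(320,180,440,345)}.items():
    p=cv2.imread(f"pics/{n}0.png");d=np.load(f"{n}0.npy");P=cloud(n,d)
    hsv=cv2.cvtColor(p,cv2.COLOR_BGR2HSV)
    m=np.zeros(d.shape,bool);m[y0:y1,x0:x1]=1
    m&=(abs(P[...,2]-.267)<.008)&(d>0)
    q=P[m];print(n,m.sum(),"z",np.median(q[:,2]),"hsv",np.median(hsv[m],0))
    r=cv2.minAreaRect((q[:,:2]*1000).astype(np.float32));print(r,cv2.boxPoints(r).round(1).tolist())
    # heights around: things above the shelf
    a=np.zeros(d.shape,bool);a[y0:y1,x0:x1]=1
    cv2.imwrite(f"pics/{n}c.png",cv2.resize(p[y0:y1,x0:x1],None,fx=3.5,fy=3.5,interpolation=cv2.INTER_CUBIC))
a=cv2.imread("pics/scenec.png");b=cv2.imread("pics/topc.png")
h=max(a.shape[0],b.shape[0]);f=lambda i:cv2.copyMakeBorder(i,0,h-i.shape[0],0,0,0)
cv2.imwrite("pics/both.png",cv2.hconcat([f(a),f(b)])[:600,:800] if 0 else cv2.resize(cv2.hconcat([f(a),f(b)]),(800,550)))
E
```

```text
scene 1138 z 0.2672756636206386 hsv [ 27. 123. 239.]
((426.2370300292969, -178.34280395507812), (105.56836700439453, 156.04165649414062), 51.95461654663086) [[332.29998779296875, -171.8000030517578], [455.20001220703125, -268.0], [520.2000122070312, -184.89999389648438], [397.29998779296875, -88.69999694824219]]
top 2001 z 0.2669134929470618 hsv [ 25.  91. 212.]
((430.7468566894531, -178.53726196289062), (104.50772094726562, 157.543212890625), 52.349796295166016) [[336.5, -171.8000030517578], [461.20001220703125, -268.0], [525.0, -185.3000030517578], [400.29998779296875, -89.0]]
```

View pics/both.png

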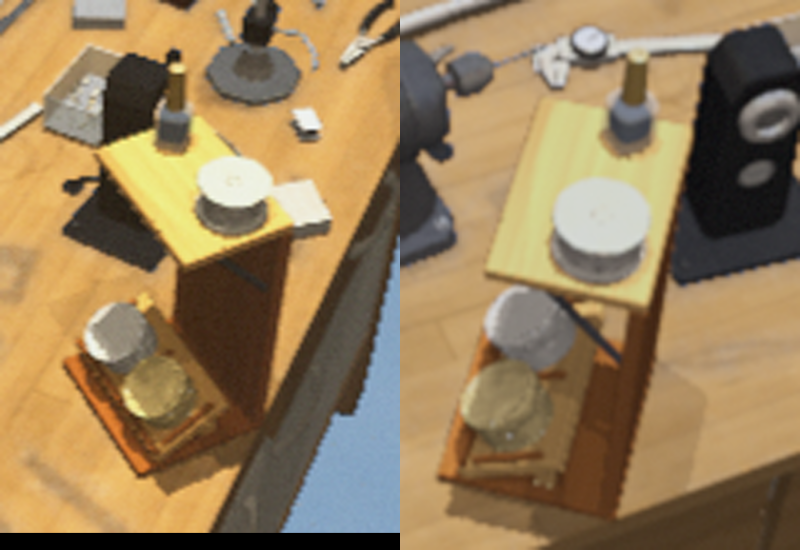

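The crop shows a shelf on a back panel with no side walls. The bottle stands at the far right of the shelf and the spool at the near end. The silver and brass tins lean out below the shelf's left (front) edge. The rectangle's orientation looks ambiguous, so I'll cast the corner pixels and locate the tins.

Run:
```python
from h import *
def ray(n,u,v,z):
    i=camera_info(n);K=i["intrinsics"];T=i["T"]
    r=T[:3,:3]@np.array([(u-K[0,2])/K[0,0],(v-K[1,2])/K[1,1],1]);o=T[:3,3];return (o+r*(z-o[2])/r[2])
for n,(x0,y0,x1,y1) in {"scene":(300,150,420,310),"top":(320,180,440,345)}.items():
    p=cv2.imread(f"pics/{n}0.png");d=np.load(f"{n}0.npy");P=cloud(n,d)
    m=np.zeros(d.shape,np.uint8);m[y0:y1,x0:x1]=1
    w=(m>0)&(P[...,2]>.258)&(P[...,2]<.36)&(d>0)
    m=((m>0)&(abs(P[...,2]-.267)<.008)&(d>0)).astype(np.uint8)
    k,l,st,_=cv2.connectedComponentsWithStats(m);print(n,st[1:].tolist())
    c=max(cv2.findContours(m,cv2.RETR_EXTERNAL,cv2.CHAIN_APPROX_NONE)[0],key=cv2.contourArea)
    h=cv2.approxPolyDP(cv2.convexHull(c),3,True)[:,0]
    for u,v in h: print(u,v,ray(n,u,v,.267).round(4))
    # top surface points of things 40..90mm high
    q=np.zeros(d.shape,bool);q[y0:y1,x0:x1]=1;q&=(P[...,2]>.03)&(P[...,2]<.11)&(d>0)
    hsv=cv2.cvtColor(p,cv2.COLOR_BGR2HSV)
    pp=(np.clip((P[...,2]*1000),0,280)*.9).astype(np.uint8)
    cv2.imwrite(f"pics/{n}q.png",cv2.resize(np.where(q[...,None],p,p//4)[y0:y1,x0:x1],None,fx=3.3,fy=3.3,interpolation=cv2.INTER_NEAREST))
a=cv2.imread("pics/sceneq.png");b=cv2.imread("pics/topq.png");h=min(len(a),len(b))
cv2.imwrite("pics/both2.png",cv2.hconcat([a[:h],b[:h]]))
```

```text
scene [[329, 185, 60, 47, 1138]]
360 185 [ 0.4519 -0.2608  0.267 ]
388 218 [ 0.3347 -0.1675  0.267 ]
355 231 [ 0.3961 -0.0854  0.267 ]
329 195 [ 0.5146 -0.1838  0.267 ]
top [[345, 209, 62, 64, 2001]]
361 209 [ 0.5183 -0.1814  0.267 ]
406 218 [ 0.4567 -0.2616  0.267 ]
393 272 [ 0.3361 -0.1705  0.267 ]
345 262 [ 0.3962 -0.0903  0.267 ]
```

View pics/both2.png

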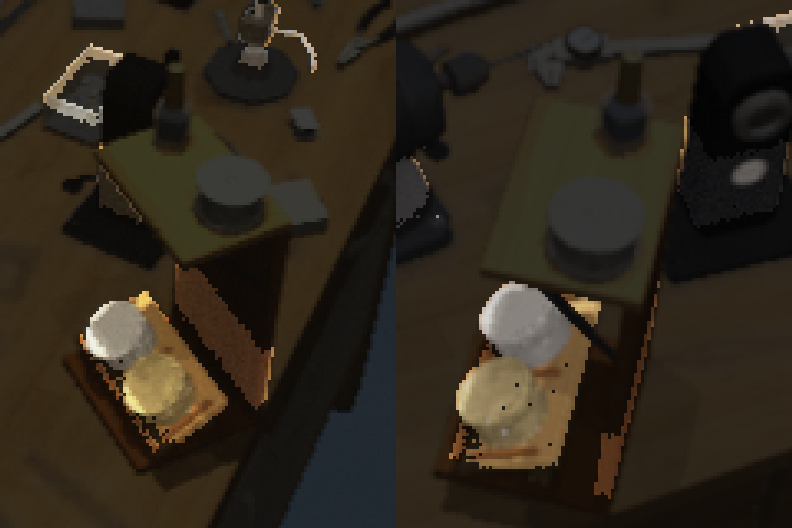

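The depth mask isolates both tins and their lids in both views. The shelf corners agree between the cameras, and the front edge runs from about (0.517,-0.182) to (0.396,-0.088). That gives a yaw that disagrees with the stated range, so I'll check it against the lids themselves.

Run:
```python
from h import *
F=np.array([.457,-.136]);
y=np.array([.1215,-.0945]);y/=np.linalg.norm(y);x=np.array([y[1],-y[0]])  # rack axes, x points to back
O=F+.022*x
print("yaw",np.arctan2(x[1],x[0]),"O",O,"x",x,"y",y)
for n,(x0,y0,x1,y1) in {"scene":(300,150,420,310),"top":(320,180,440,345)}.items():
    p=cv2.imread(f"pics/{n}0.png");d=np.load(f"{n}0.npy");P=cloud(n,d)[y0:y1,x0:x1].reshape(-1,3);d=d[y0:y1,x0:x1].ravel()
    P=P[d>0];X=np.c_[(P[:,:2]-O)@x,(P[:,:2]-O)@y,P[:,2]]*1000
    nrm=np.array([-.5,0,.866]);home=np.array([-13.5,0,65.4])
    for s in(36,-36):
        e=X-(home+[0,s,0]);h=e@nrm;t=e@np.array([.866,0,.5])
        m=(h>-4)&(h<16)&(abs(e[:,1])<40)&(abs(t)<45)
        hh,ed=np.histogram(h[m],np.arange(-4,16,2));print(n,s,m.sum(),hh.tolist())
        pk=ed[hh.argmax()]+1;m&=abs(h-pk)<3
        (c,r)=cv2.minEnclosingCircle(np.c_[t,e[:,1]][m].astype(np.float32))
        A=np.c_[X[m],np.ones(m.sum())];pl=np.linalg.svd(X[m]-X[m].mean(0),full_matrices=False)[2][2]
        print("  h",np.median(h[m]).round(1),"circle t,y",np.round(c,1),round(r,1),"mean",X[m].mean(0).round(1),"normal",(pl*np.sign(pl[2])).round(2))
```

```text
yaw -2.2318394956455836 O [ 0.44349331 -0.15336575] x [-0.61394061 -0.78935222] y [ 0.78935222 -0.61394061]
scene 36 276 [1, 1, 3, 17, 58, 65, 88, 32, 8]
  h 8.6 circle t,y [2.4 1.2] 31.2 mean [-15.8  35.1  74. ] normal [-0.51 -0.    0.86]
scene -36 294 [1, 6, 11, 51, 81, 91, 42, 10, 1]
  h 6.6 circle t,y [-0.1  1. ] 32.0 mean [-15.2 -35.   72. ] normal [-0.5   0.01  0.87]
top 36 332 [1, 0, 4, 10, 19, 48, 121, 97, 28]
  h 9.2 circle t,y [-5.1 -3. ] 37.7 mean [-19.5  36.3  72.7] normal [-0.49 -0.01  0.87]
top -36 391 [0, 8, 10, 23, 65, 123, 117, 43, 2]
  h 7.6 circle t,y [-3.6  4.5] 33.1 mean [-18.3 -32.2  71.2] normal [-0.5   0.    0.87]
```

The pose is confirmed. Both lid planes match the 30° lean, and the lids stand about 9 mm (silver) and 7 mm (brass) proud. Next I need to know how wide the gripper and wrist are, since they'll pass in front of the shelf.

Run:
```python
from h import *
s=readout.read_state();t=s["ee_pos"];print(t,s["ee_rot"])
out=t[:2]/np.linalg.norm(t[:2]);left=np.array([-out[1],out[0]]);a=np.deg2rad(s["ee_rot"][2])
tx=np.array([np.cos(a),np.sin(a)]);ty=np.array([np.sin(a),-np.cos(a)])
for n in("scene","top"):
    d=np.load(f"{n}0.npy");P=cloud(n,d)[d>0];e=P[:,:2]-t[:2]
    print(n,"h | out | left | tool x | tool y")
    for h in range(0,480,25):
        m=(abs(P[:,2]-t[2]-h/1000-.0125)<.0125)&(np.linalg.norm(e,axis=1)<.2)
        if m.sum()>8:
            q=e[m]*1000;print(h,m.sum(),*[np.percentile(q@v,[2,98]).round().astype(int).tolist() for v in(out,left,tx,ty)])
```

```text
[ 0.20176657 -0.64351839  0.19704599] [-1.79898311e+02  3.56681333e-03  1.74107350e+01]
scene h | out | left | tool x | tool y
25 10 [-49, 46] [-11, 3] [-11, 3] [-49, 46]
50 75 [-58, 48] [-14, 8] [-14, 8] [-58, 48]
75 61 [-75, 61] [-13, 9] [-13, 9] [-75, 61]
100 110 [-75, 65] [-14, 14] [-14, 14] [-75, 65]
125 165 [-73, 11] [-20, 16] [-20, 16] [-73, 11]
150 133 [-68, -4] [-34, 33] [-34, 33] [-68, -4]
175 194 [-40, -2] [-35, 34] [-35, 34] [-40, -2]
200 211 [-40, 6] [-37, 34] [-37, 34] [-40, 6]
225 218 [-39, 4] [-35, 33] [-35, 33] [-39, 4]
250 222 [-37, 19] [-31, 35] [-31, 35] [-37, 19]
275 211 [-40, 6] [-32, 32] [-32, 32] [-40, 6]
300 129 [-54, -1] [-31, 46] [-31, 46] [-54, -1]
325 172 [-93, 8] [4, 49] [4, 49] [-93, 8]
350 236 [-150, 19] [0, 48] [0, 48] [-150, 19]
375 296 [-193, 6] [0, 38] [0, 38] [-193, 6]
400 188 [-197, -56] [4, 27] [4, 27] [-197, -56]
425 121 [-197, -108] [-4, 23] [-4, 23] [-197, -108]
450 42 [-199, -153] [-5, 17] [-5, 17] [-199, -153]
top h | out | left | tool x | tool y
25 10 [-51, 48] [-8, 9] [-8, 9] [-51, 48]
50 95 [-58, 46] [-10, 11] [-10, 11] [-58, 46]
75 42 [-75, -43] [-11, 5] [-11, 5] [-75, -43]
100 153 [-74, -23] [-16, 4] [-16, 4] [-74, -23]
125 146 [-71, -20] [-15, 2] [-15, 2] [-71, -20]
150 17 [-70, -31] [-11, -4] [-11, -4] [-70, -31]
```

Run:
```python
import cv2
p=cv2.imread("pics/scene0.png")[10:200,440:640];cv2.imwrite("pics/arm.png",cv2.resize(p,None,fx=3,fy=3,interpolation=cv2.INTER_CUBIC))
```

```text
(no output)
```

View pics/arm.png

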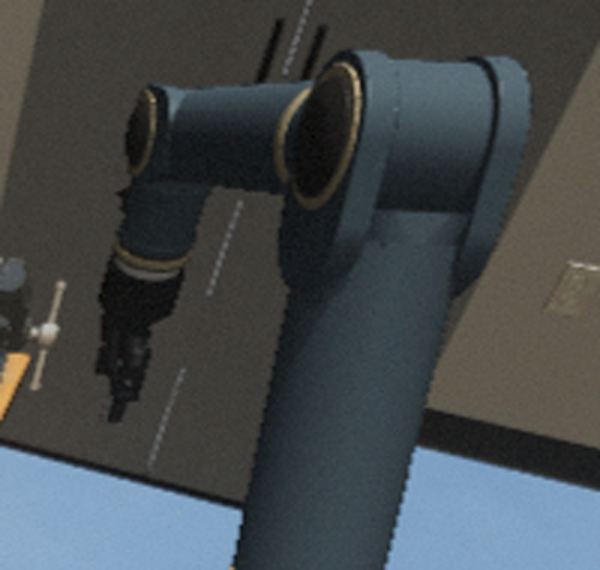

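The arm crop shows an upright gripper with a slim wrist. The depth measurement puts the body within about ±40 mm up to 300 mm above the TCP, with the forearm higher than that. So a fully open finger can press the front half of a lid while the body stays in front of the shelf. First I'll rise and turn.

Emit:
{"fn": "send_rows", "kwargs": {"commands": [[0, 0, -0.026, 5.53, -1], [0, 0, -0.026, 5.53, -1], [0, 0, -0.026, 5.53, -1], [0, 0, -0.026, 5.53, -1], [0, 0, -0.026, 5.53, -1], [0, 0, -0.026, 5.53, -1], [0, 0, -0.026, 5.53, -1], [0, 0, -0.026, 5.53, -1], [0, 0, -0.026, 5.53, -1], [0, 0, -0.026, 5.53, -1]]}}

```text
clock: 1.1
ee_pos: [0.2019, -0.6438, 0.4585]
ee_rot: [-180.0, 0.0, -38.1]
contact_force: [0.1, -0.4, 0.1]
finger_gap: 1.002
grasp_force: 0.0
```

Emit:
{"fn": "send_rows", "kwargs": {"commands": [[-0.0073, -0.033, 0, 0, -1], [-0.0073, -0.033, 0, 0, -1], [-0.0073, -0.033, 0, 0, -1], [-0.0073, -0.033, 0, 0, -1], [-0.0073, -0.033, 0, 0, -1], [-0.0073, -0.033, 0, 0, -1], [-0.0073, -0.033, 0, 0, -1], [-0.0073, -0.033, 0, 0, -1], [-0.0073, -0.033, 0, 0, -1], [-0.0073, -0.033, 0, 0, -1]]}}

```text
clock: 2.1
ee_pos: [0.3472, -0.3373, 0.4577]
ee_rot: [180.0, 0.0, -37.9]
contact_force: [1.5, -0.6, 0.1]
finger_gap: 0.999
grasp_force: 0.0
```

Emit:
{"fn": "send_rows", "kwargs": {"commands": [[-0.0073, -0.033, 0, 0, -1], [-0.0073, -0.033, 0, 0, -1], [-0.0073, -0.033, 0, 0, -1], [-0.0073, -0.033, 0, 0, -1], [-0.0073, -0.033, 0, 0, -1], [-0.0073, -0.033, 0, 0, -1], [-0.0073, -0.033, 0, 0, -1], [-0.0073, -0.033, 0, 0, -1], [-0.0073, -0.033, 0, 0, -1], [-0.0073, -0.033, 0, 0, -1]]}}

```text
clock: 3.1
ee_pos: [0.4923, -0.0323, 0.4577]
ee_rot: [180.0, 0.0, -37.9]
contact_force: [-0.5, -0.7, -0.9]
finger_gap: 0.998
grasp_force: 0.0
```

Emit:
{"fn": "send_rows", "kwargs": {"commands": [[0, 0, 0.03, 0, -1], [0, 0, 0.03, 0, -1], [0, 0, 0.03, 0, -1], [0, 0, 0.03, 0, -1], [0, 0, 0.03, 0, -1], [0, 0, 0.03, 0, -1], [0, 0, 0.03, 0, -1], [0, 0, 0.03, 0, -1], [0, 0, 0.03, 0, -1], [0, 0, 0.03, 0, -1]]}}

```text
clock: 4.1
ee_pos: [0.4917, -0.0336, 0.1566]
ee_rot: [180.0, 0.0, -37.9]
contact_force: [0.2, -0.3, 0.6]
finger_gap: 1.0
grasp_force: 0.0
```

```bash
cat >> h.py <<'E'
O=np.array([.4435,-.1534]);RX=np.array([-.6139,-.7894]);RY=np.array([.7894,-.6139])
def rk(P): e=P[...,:2]-O;return np.stack([e@RX,e@RY,P[...,2]],-1)*1000
def look(tag):
    im=[]
    for n in("scene","top"):
        p,d=camera(n);np.save(f"{n}_{tag}.npy",d);cv2.imwrite(f"pics/{n}_{tag}.png",p)
        c=p[150:310,270:420] if n=="scene" else p[165:325,290:440]
        im.append(cv2.resize(c,(390,416),interpolation=cv2.INTER_CUBIC))
    cv2.imwrite(f"pics/look_{tag}.png",cv2.hconcat(im))
E
python3 - <<'E'
from h import *
look("a")
t=rk(readout.read_state()["ee_pos"]);print(t)
for n in("scene","top"):
    d=np.load(f"{n}_a.npy");X=rk(cloud(n,d))[d>0]-t
    for h in range(0,200,15):
        m=(abs(X[:,2]-h-7)<7.5)&(abs(X[:,0])<90)&(abs(X[:,1])<20)
        if m.sum()>5: print(n,h,m.sum(),np.percentile(X[m][:,0],[3,97]).round(),np.percentile(X[m][:,1],[3,97]).round())
E
```

```text
[-122.12785342  -37.91482322  154.2432277 ]
scene 45 22 [-49.  49.] [-11.  11.]
scene 60 55 [-55.  56.] [-11.  10.]
scene 75 45 [-55.  56.] [-11.   4.]
scene 90 119 [-73.  66.] [-13.  10.]
scene 105 198 [-72.  70.] [-17.  13.]
scene 120 153 [-71.  67.] [-18.  10.]
scene 135 206 [-68.  66.] [-19.  10.]
scene 150 124 [-66.  65.] [-12.  12.]
scene 165 29 [-38. -31.] [-20.   5.]
scene 180 31 [-37. -29.] [-19.  13.]
scene 195 54 [-37.  29.] [-19.  15.]
top 45 53 [-54.  55.] [-12.   9.]
top 60 68 [-57.  55.] [-11.   6.]
top 75 44 [-60.  57.] [-12.   9.]
top 90 238 [-70.  72.] [-13.  12.]
top 105 268 [-69.  71.] [-16.  12.]
top 120 225 [-67.  70.] [-18.   8.]
top 135 339 [-66.  67.] [-17.  12.]
top 150 46 [-65.  66.] [-13.  11.]
top 165 42 [28. 37.] [-20.   4.]
top 180 47 [-34.  37.] [-20.   6.]
top 195 98 [-33.  35.] [-19.  12.]
```

View pics/look_a.png

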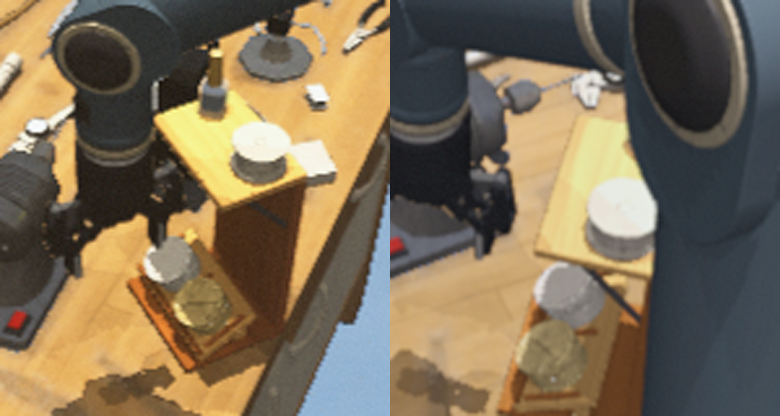

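The gripper stands clear in front of the rack. Its rack-side finger is at (160,235) in the scene crop, with the shelf edge to its right. I'll descend to just above lid height, still clear of the rack, and then check the forearm's clearance over the shelf.

Emit:
{"fn": "send_rows", "kwargs": {"commands": [[0.002, 0, 0.015, 0, -1], [0, 0, 0.015, 0, -1], [0, 0, 0.015, 0, -1], [0, 0, 0.015, 0, -1], [0, 0, 0.015, 0, -1], [0, 0, 0, 0, -1], [0, 0, 0, 0, -1], [0, 0, 0, 0, -1], [0, 0, 0, 0, -1], [0, 0, 0, 0, -1]]}}

```text
clock: 5.2
ee_pos: [0.4942, -0.0349, 0.0837]
ee_rot: [-180.0, -0.1, -37.9]
contact_force: [-0.6, -0.0, -1.0]
finger_gap: 0.999
grasp_force: 0.0
```

Run:
```python
from h import *
look("b")
t=rk(readout.read_state()["ee_pos"]);print(t,readout.read_state()["joint_pos"].round(0))
for n in("scene","top"):
    d=np.load(f"{n}_b.npy");A=rk(cloud(n,d))[d>0];X=A-t
    for h in range(0,60,5):
        m=(abs(X[:,2]-h-2.5)<2.5)&(X[:,0]>35)&(X[:,0]<62)&(abs(X[:,1])<14)
        if m.sum(): print(n,h,m.sum(),X[m][:,0].min().round(),X[m][:,0].max().round())
    m=(A[:,0]>-30)&(A[:,0]<83)&(abs(A[:,1])<90)&(A[:,2]>310)
    for y in range(-90,90,30):
        k=m&(A[:,1]>=y)&(A[:,1]<y+30)
        if k.sum():print(n,"over shelf y",y,k.sum(),A[k][:,2].min().round())
    b=(A[:,2]>100)&(A[:,2]<330)&(abs(A[:,1]+36)<60)&(A[:,0]<-22)&(A[:,0]>-140)
    for z in range(100,330,30):
        k=b&(A[:,2]>=z)&(A[:,2]<z+30)
        if k.sum():print(n,"front z",z,k.sum(),np.percentile(A[k][:,0],99).round())
```

```text
[-124.5151435   -32.99187799   83.3850175 ] [  18.   20.  -22.  118.   11.   44. -139.]
scene 45 1 47.0 47.0
scene 50 7 44.0 56.0
scene 55 8 44.0 51.0
scene over shelf y 30 1 312.0
scene front z 100 1 -78.0
scene front z 130 45 -64.0
scene front z 160 86 -50.0
scene front z 190 146 -51.0
scene front z 220 108 -54.0
scene front z 250 131 -22.0
scene front z 280 132 -88.0
scene front z 310 105 -89.0
top 45 1 43.0 43.0
top 50 3 46.0 49.0
top 55 12 43.0 55.0
top front z 130 47 -69.0
top front z 160 127 -51.0
top front z 190 284 -53.0
top front z 220 227 -56.0
top front z 250 288 -22.0
top front z 280 285 -88.0
top front z 310 211 -89.0
```

View pics/look_b.png

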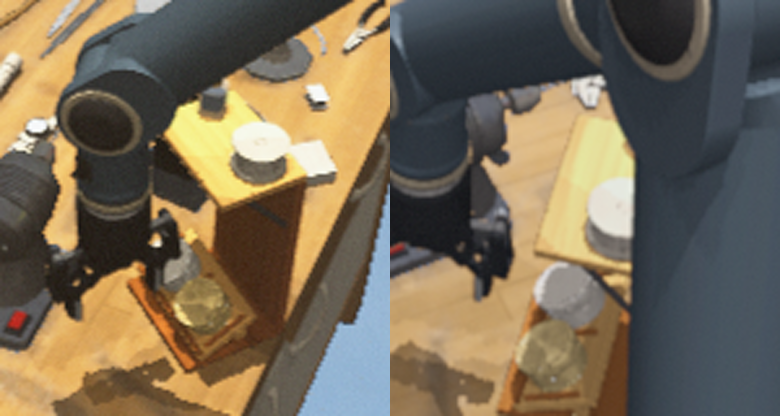

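The rack-side fingertip is at (163,285) in the scene crop and about (93,297) in the top crop. I'll triangulate its height.

Run:
```python
from h import *
Ps=[];px=[]
for n,u,v in(("scene",332.7,259.6),("top",325.8,279.2)):
    i=camera_info(n);Ps.append(i["intrinsics"]@np.linalg.inv(i["T"])[:3]);px.append([[u],[v]])
X=cv2.triangulatePoints(Ps[0],Ps[1],*[np.array(p,float) for p in px]);X=(X[:3]/X[3]).T
t=readout.read_state()["ee_pos"];print(rk(X),rk(t),"rel",rk(X)-rk(t))
```

```text
[[-70.59664852 -47.35165898 145.65160335]] [-124.5151435   -32.99187799   83.3850175 ] rel [[ 53.91849498 -14.35978099  62.26658586]]
```

The fingertip seems higher above the TCP than stated, though the estimate is rough. I'll go a little lower, move in under the shelf and then descend by feel.

Emit:
{"fn": "send_rows", "kwargs": {"commands": [[-0.003, 0, 0.013, 0, -1], [0, 0, 0, 0, -1], [0, 0.01, 0, 0, -1], [0, 0.01, 0, 0, -1], [0, 0.01, 0, 0, -1], [0, 0.01, 0, 0, -1], [0, 0.01, 0, 0, -1], [0, 0, 0, 0, -1], [0, 0, 0, 0, -1], [0, 0, 0, 0, -1]]}}

```text
clock: 6.3
ee_pos: [0.461, -0.0721, 0.0701]
ee_rot: [-180.0, -0.0, -37.9]
contact_force: [1.2, 0.3, 0.4]
finger_gap: 0.998
grasp_force: 0.0
```

Run:
```python
from h import *
look("c")
s=readout.read_state();t=rk(s["ee_pos"]);print(t,s["contact_force"])
for n in("scene","top"):
    d=np.load(f"{n}_c.npy");A=rk(cloud(n,d));A[d==0]=1e4
    m=(A[...,0]>-40)&(A[...,0]<-8)&(abs(A[...,1]+36)<12)&(A[...,2]>60)&(A[...,2]<200)
    print(n,np.histogram(A[m][:,2],np.arange(60,201,10))[0])
    # pixels that are the finger: nearer to the camera than before
    d0=np.load(f"{n}0.npy");f=m&(d0-d>.015);print(" finger low z",np.sort(A[f][:,2])[:8].round(),"x",A[f][np.argsort(A[f][:,2])[:8],0].round())
    b=(abs(A[...,1]+36)<70)&(A[...,2]>235)&(A[...,2]<345)&(A[...,0]>-140)&(A[...,0]<80)&(d0-d>.03)
    print(" body z235-345 max rack x",np.percentile(A[b][:,0],99).round())
```

```text
[-75.03379925 -36.23072487  70.040293  ] [-0.08123048  0.39343297  0.23049515]
scene [41 29  0  0  0  2 12 15 11  8 20 18 10  2]
 finger low z [117. 119. 120. 120. 122. 122. 123. 124.] x [-29. -29. -28. -29. -21. -29. -27. -29.]
 body z235-345 max rack x -45.0
top [58 46  0  0  0  2 15 15 19 11 53 38 35 10]
 finger low z [118. 119. 121. 122. 123. 123. 124. 125.] x [-27. -33. -22. -31. -28. -33. -30. -26.]
 body z235-345 max rack x -39.0
```

View pics/look_c.png

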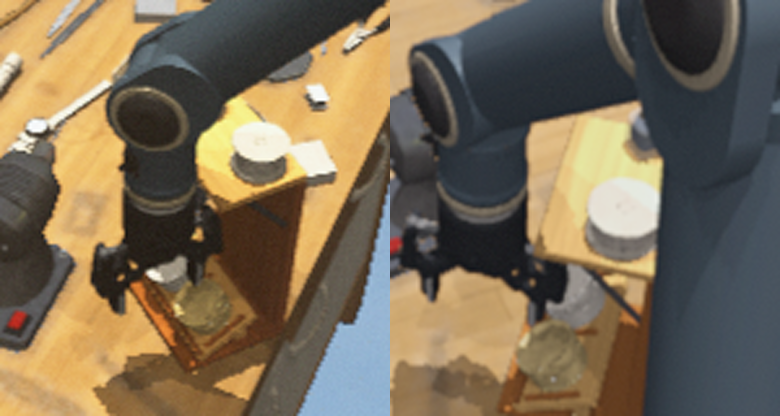

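The view shows the gripper under the shelf's front edge, with the rack-side finger over the brass lid. Depth puts its tip at z ≈ 117 mm, about 45 mm above the TCP and at rack x around -25, and the body clears the shelf by about 17 mm. I'll descend most of the gap.

Emit:
{"fn": "send_rows", "kwargs": {"commands": [[0, 0.001, 0.008, 0, -1], [0, 0.001, 0.008, 0, -1], [0, 0.001, 0.008, 0, -1], [0, 0, 0.006, 0, -1], [0, 0, 0.003, 0, -1], [0, 0, 0.002, 0, -1], [0, 0, 0, 0, -1], [0, 0, 0, 0, -1], [0, 0, 0, 0, -1], [0, 0, 0, 0, -1]]}}

```text
clock: 7.4
ee_pos: [0.459, -0.0748, 0.0353]
ee_rot: [-180.0, -0.0, -37.9]
contact_force: [-0.9, -0.1, -0.1]
finger_gap: 0.999
grasp_force: 0.0
```

Emit:
{"fn": "send_rows", "kwargs": {"commands": [[0, 0.0005, 0.0009, 0, -1], [0, 0.0005, 0.0009, 0, -1], [0, 0.0005, 0.0009, 0, -1], [0, 0.0005, 0.0009, 0, -1], [0, 0.0005, 0.0009, 0, -1], [0, 0.0005, 0.0009, 0, -1], [0, 0.0005, 0.0009, 0, -1], [0, 0, 0, 0, -1], [0, 0, 0, 0, -1], [0, 0, 0, 0, -1]]}}

```text
clock: 8.4
ee_pos: [0.4567, -0.0775, 0.0287]
ee_rot: [-180.0, -0.0, -37.9]
contact_force: [-0.9, -0.2, 0.1]
finger_gap: 1.003
grasp_force: 0.0
```

Emit:
{"fn": "send_rows", "kwargs": {"commands": [[0, 0.0005, 0.0009, 0, -1], [0, 0.0005, 0.0009, 0, -1], [0, 0.0005, 0.0009, 0, -1], [0, 0.0005, 0.0009, 0, -1], [0, 0.0005, 0.0009, 0, -1], [0, 0, 0, 0, -1], [0, 0, 0, 0, -1], [0, 0, 0, 0, -1], [0, 0, 0, 0, -1], [0, 0, 0, 0, -1]]}}

```text
clock: 9.4
ee_pos: [0.4554, -0.0792, 0.0248]
ee_rot: [-180.0, -0.0, -37.9]
contact_force: [-0.2, 1.1, 5.6]
finger_gap: 0.994
grasp_force: 2.7
```

Contact with the brass lid. I'll continue in small steps.

Emit:
{"fn": "send_rows", "kwargs": {"commands": [[0, 0.0005, 0.0009, 0, -1], [0, 0.0005, 0.0009, 0, -1], [0, 0.0005, 0.0009, 0, -1], [0, 0, 0, 0, -1], [0, 0, 0, 0, -1], [0, 0, 0, 0, -1], [0, 0, 0, 0, -1], [0, 0, 0, 0, -1], [0, 0, 0, 0, -1], [0, 0, 0, 0, -1]]}}

```text
clock: 10.4
ee_pos: [0.4545, -0.0804, 0.0221]
ee_rot: [-180.0, -0.0, -37.9]
contact_force: [-1.7, 1.2, 5.6]
finger_gap: 1.002
grasp_force: 3.0
```

Emit:
{"fn": "send_rows", "kwargs": {"commands": [[0, 0.0005, 0.0009, 0, -1], [0, 0.0005, 0.0009, 0, -1], [0, 0, 0, 0, -1], [0, 0, 0, 0, -1], [0, 0, 0, 0, -1], [0, 0, 0, 0, -1], [0, 0, 0, 0, -1], [0, 0, 0, 0, -1], [0, 0, 0, 0, -1], [0, 0, 0, 0, -1]]}}

```text
clock: 11.4
ee_pos: [0.4539, -0.0813, 0.0203]
ee_rot: [-180.0, -0.0, -37.9]
contact_force: [-1.5, 1.0, 6.9]
finger_gap: 0.999
grasp_force: 3.0
```

Emit:
{"fn": "send_rows", "kwargs": {"commands": [[0, 0.0005, 0.0009, 0, -1], [0, 0.0005, 0.0009, 0, -1], [0, 0, 0, 0, -1], [0, 0, 0, 0, -1], [0, 0, 0, 0, -1], [0, 0, 0, 0, -1], [0, 0, 0, 0, -1], [0, 0, 0, 0, -1], [0, 0, 0, 0, -1], [0, 0, 0, 0, -1]]}}

```text
clock: 12.4
ee_pos: [0.4537, -0.0817, 0.0193]
ee_rot: [-180.0, -0.1, -37.9]
contact_force: [-2.4, 2.0, 14.2]
finger_gap: 0.998
grasp_force: 6.3
```

Emit:
{"fn": "send_rows", "kwargs": {"commands": [[0, 0.0005, 0.0009, 0, -1], [0, 0, 0, 0, -1], [0, 0, 0, 0, -1], [0, 0, 0, 0, -1], [0, 0, 0, 0, -1], [0, 0, 0, 0, -1], [0, 0, 0, 0, -1], [0, 0, 0, 0, -1], [0, 0, 0, 0, -1], [0, 0, 0, 0, -1]]}}

```text
clock: 13.4
ee_pos: [0.4537, -0.0817, 0.0191]
ee_rot: [-180.0, -0.1, -37.9]
contact_force: [-4.5, 4.2, 21.5]
finger_gap: 1.003
grasp_force: 9.3
```

The force climbs to 22 N with no further travel, so the brass lid is home. I'll lift off along the axis and shift to the silver tin.

Emit:
{"fn": "send_rows", "kwargs": {"commands": [[0, -0.0018, -0.007, 0, -1], [0, -0.0018, -0.007, 0, -1], [0, -0.0018, -0.007, 0, -1], [0, -0.0018, -0.007, 0, -1], [0, -0.0018, -0.007, 0, -1], [0.0144, 0, 0, 0, -1], [0.0144, 0, 0, 0, -1], [0.0144, 0, 0, 0, -1], [0.0144, 0, 0, 0, -1], [0.0144, 0, 0, 0, -1]]}}

```text
clock: 14.4
ee_pos: [0.516, -0.121, 0.0516]
ee_rot: [180.0, 0.0, -37.9]
contact_force: [0.5, -0.3, 0.2]
finger_gap: 0.997
grasp_force: 0.0
```

Run:
```python
from h import *
look("d")
s=readout.read_state();t=rk(s["ee_pos"]);print(t,s["contact_force"],s["joint_pos"].round(),s["clock"])
nrm=np.array([-.5,0,.866])
for n in("scene","top"):
    d=np.load(f"{n}_d.npy");A=rk(cloud(n,d))[d>0]
    e=A-np.array([-13.5,-36,65.4]);h=e@nrm;tt=e@np.array([.866,0,.5])
    m=(np.hypot(tt,e[:,1])<25)&(abs(h)<14);print(n,"brass h",m.sum(),np.median(h[m]).round(1))
```

```text
[-70.14161179  38.43860046  51.77854181] [-0.14014506  0.45350653  0.17963896] [  24.   25.  -20.  114.   12.   42. -131.] 14.5
scene brass h 181 -0.8
top brass h 273 0.4
```

View pics/look_d.png

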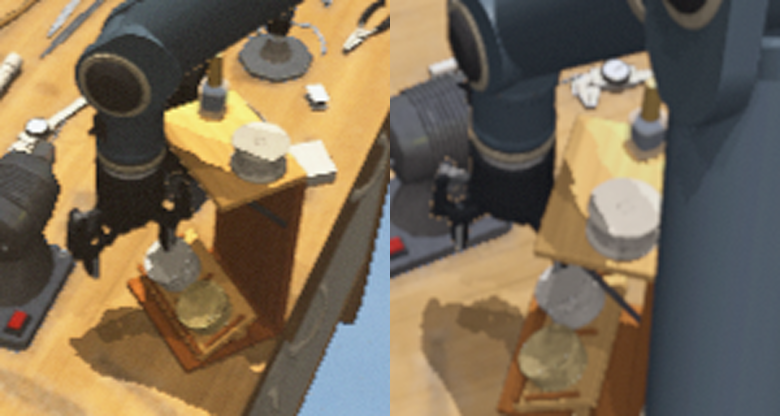

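The brass lid now reads 0 ± 1 mm, which is home. The finger is over the silver lid at scene crop (165,240), and the bottle and spool haven't moved. I'll descend on the silver lid.

Emit:
{"fn": "send_rows", "kwargs": {"commands": [[-0.001, 0, 0.005, 0, -1], [-0.001, 0, 0.005, 0, -1], [0, 0, 0.004, 0, -1], [0, 0.0005, 0.0009, 0, -1], [0, 0.0005, 0.0009, 0, -1], [0, 0.0005, 0.0009, 0, -1], [0, 0.0005, 0.0009, 0, -1], [0, 0, 0, 0, -1], [0, 0, 0, 0, -1], [0, 0, 0, 0, -1]]}}

```text
clock: 15.5
ee_pos: [0.5123, -0.1202, 0.0345]
ee_rot: [-180.0, -0.0, -37.9]
contact_force: [0.4, 0.0, 0.3]
finger_gap: 0.998
grasp_force: 0.0
```

Emit:
{"fn": "send_rows", "kwargs": {"commands": [[0, 0.0005, 0.0009, 0, -1], [0, 0.0005, 0.0009, 0, -1], [0, 0.0005, 0.0009, 0, -1], [0, 0.0005, 0.0009, 0, -1], [0, 0.0005, 0.0009, 0, -1], [0, 0, 0, 0, -1], [0, 0, 0, 0, -1], [0, 0, 0, 0, -1], [0, 0, 0, 0, -1], [0, 0, 0, 0, -1]]}}

```text
clock: 16.5
ee_pos: [0.5107, -0.1221, 0.03]
ee_rot: [-180.0, -0.0, -37.9]
contact_force: [0.1, -0.5, -0.7]
finger_gap: 1.003
grasp_force: 0.0
```

Emit:
{"fn": "send_rows", "kwargs": {"commands": [[0, 0.0005, 0.0009, 0, -1], [0, 0.0005, 0.0009, 0, -1], [0, 0.0005, 0.0009, 0, -1], [0, 0.0005, 0.0009, 0, -1], [0, 0, 0, 0, -1], [0, 0, 0, 0, -1], [0, 0, 0, 0, -1], [0, 0, 0, 0, -1], [0, 0, 0, 0, -1], [0, 0, 0, 0, -1]]}}

```text
clock: 17.5
ee_pos: [0.5102, -0.1231, 0.0276]
ee_rot: [-180.0, -0.1, -37.9]
contact_force: [-1.6, 2.2, 10.2]
finger_gap: 1.0
grasp_force: 4.6
```

Emit:
{"fn": "send_rows", "kwargs": {"commands": [[0, 0.0005, 0.0009, 0, -1], [0, 0.0005, 0.0009, 0, -1], [0, 0.0005, 0.0009, 0, -1], [0, 0, 0, 0, -1], [0, 0, 0, 0, -1], [0, 0, 0, 0, -1], [0, 0, 0, 0, -1], [0, 0, 0, 0, -1], [0, 0, 0, 0, -1], [0, 0, 0, 0, -1]]}}

```text
clock: 18.5
ee_pos: [0.5093, -0.1242, 0.0251]
ee_rot: [-180.0, -0.1, -37.9]
contact_force: [-2.3, 3.0, 12.0]
finger_gap: 1.001
grasp_force: 5.0
```

Emit:
{"fn": "send_rows", "kwargs": {"commands": [[0, 0.0005, 0.0009, 0, -1], [0, 0.0005, 0.0009, 0, -1], [0, 0.0005, 0.0009, 0, -1], [0, 0, 0, 0, -1], [0, 0, 0, 0, -1], [0, 0, 0, 0, -1], [0, 0, 0, 0, -1], [0, 0, 0, 0, -1], [0, 0, 0, 0, -1], [0, 0, 0, 0, -1]]}}

```text
clock: 19.5
ee_pos: [0.5083, -0.1255, 0.0224]
ee_rot: [-180.0, -0.1, -37.9]
contact_force: [-2.4, 2.7, 11.5]
finger_gap: 1.0
grasp_force: 5.1
```

Emit:
{"fn": "send_rows", "kwargs": {"commands": [[0, 0.0005, 0.0009, 0, -1], [0, 0.0005, 0.0009, 0, -1], [0, 0, 0, 0, -1], [0, 0, 0, 0, -1], [0, 0, 0, 0, -1], [0, 0, 0, 0, -1], [0, 0, 0, 0, -1], [0, 0, 0, 0, -1], [0, 0, 0, 0, -1], [0, 0, 0, 0, -1]]}}

```text
clock: 20.5
ee_pos: [0.5078, -0.1262, 0.0207]
ee_rot: [-180.0, -0.1, -37.9]
contact_force: [-1.6, 2.2, 12.4]
finger_gap: 1.002
grasp_force: 5.4
```

Emit:
{"fn": "send_rows", "kwargs": {"commands": [[0, 0.0005, 0.0009, 0, -1], [0, 0.0005, 0.0009, 0, -1], [0, 0, 0, 0, -1], [0, 0, 0, 0, -1], [0, 0, 0, 0, -1], [0, 0, 0, 0, -1], [0, 0, 0, 0, -1], [0, 0, 0, 0, -1], [0, 0, 0, 0, -1], [0, 0, 0, 0, -1]]}}

```text
clock: 21.5
ee_pos: [0.5078, -0.1263, 0.0203]
ee_rot: [-179.9, -0.1, -37.9]
contact_force: [-4.4, 4.5, 22.4]
finger_gap: 1.0
grasp_force: 10.4
```

Emit:
{"fn": "send_rows", "kwargs": {"commands": [[0, 0.0004, 0.0007, 0, -1], [0, 0, 0, 0, -1], [0, 0, 0, 0, -1], [0, 0, 0, 0, -1], [0, 0, 0, 0, -1], [0, 0, 0, 0, -1], [0, 0, 0, 0, -1], [0, 0, 0, 0, -1], [0, 0, 0, 0, -1], [0, 0, 0, 0, -1]]}}

```text
clock: 22.5
ee_pos: [0.5079, -0.1264, 0.0203]
ee_rot: [-179.9, -0.1, -37.9]
contact_force: [-5.5, 6.0, 28.3]
finger_gap: 0.998
grasp_force: 12.5
```

The tool doesn't move at 29 N, so the silver lid is home. I'll lift off, shift aside and check.

Emit:
{"fn": "send_rows", "kwargs": {"commands": [[0, -0.002, -0.007, 0, -1], [0, -0.002, -0.007, 0, -1], [0, -0.002, -0.007, 0, -1], [0, -0.002, -0.007, 0, -1], [0, -0.002, -0.007, 0, -1], [-0.015, 0, 0, 0, -1], [-0.015, 0, 0, 0, -1], [-0.015, -0.005, 0, 0, -1], [-0.015, -0.005, 0, 0, -1], [-0.015, -0.005, 0, 0, -1]]}}

```text
clock: 23.5
ee_pos: [0.4614, -0.0608, 0.0516]
ee_rot: [-180.0, 0.0, -37.9]
contact_force: [-0.5, 0.1, -0.4]
finger_gap: 0.999
grasp_force: 0.0
```

Emit:
{"fn": "send_rows", "kwargs": {"commands": [[0, -0.01, 0, 0, -1], [0, -0.01, 0, 0, -1], [0, -0.01, 0, 0, -1], [0, -0.01, 0, 0, -1], [0, 0, 0, 0, -1], [0, 0, 0, 0, -1], [0, 0, 0, 0, -1], [0, 0, 0, 0, -1], [0, 0, 0, 0, -1], [0, 0, 0, 0, -1]]}}

```text
clock: 24.5
ee_pos: [0.4867, -0.0309, 0.0517]
ee_rot: [180.0, -0.0, -37.9]
contact_force: [0.2, -0.3, -0.7]
finger_gap: 1.002
grasp_force: 0.0
```

Run:
```python
from h import *
look("e")
s=readout.read_state();print(rk(s["ee_pos"]),s["contact_force"],s["clock"])
nrm=np.array([-.5,0,.866])
for n in("scene","top"):
    d=np.load(f"{n}_e.npy");A=rk(cloud(n,d))[d>0]
    for y in(36,-36):
        e=A-np.array([-13.5,y,65.4]);h=e@nrm;tt=e@np.array([.866,0,.5])
        m=(np.hypot(tt,e[:,1])<25)&(abs(h)<14);print(n,y,m.sum(),np.median(h[m]).round(1))
```

```text
[-123.37102361  -41.11174267   51.64041863] [-0.46322354 -0.70780735 -0.30566104] 24.6
scene 36 32 -1.3
scene -36 189 -0.8
top 36 250 0.6
top -36 286 0.3
```

View pics/look_e.png

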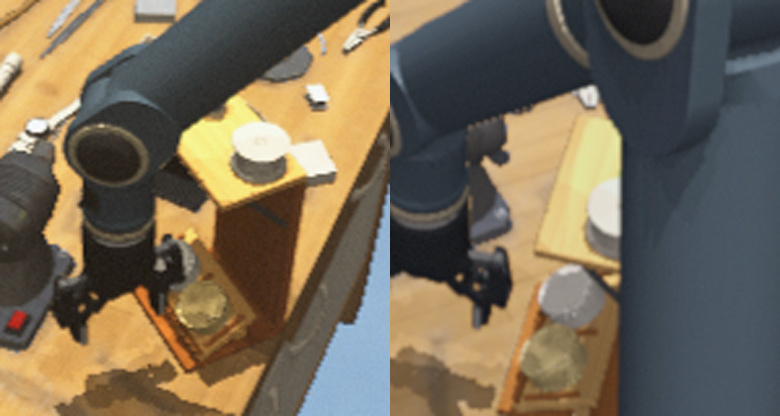

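Both lids read home within about 1 mm in the last view. The spool is still at scene crop (260,150), the gripper stands clear of the rack, and there is no contact force. Handing in.

```bash
python3 -c "
from station import ctrl;print(ctrl.hand_in())"
```

```text
the job is handed in; nothing more can be done
None
```

Both lids are pressed home against their stops (brass at about 22 N, silver at about 29 N, well under the 60 N limit), the shelf and bench items looked undisturbed, the arm is clear, and the job was handed in at about 25 s; no verdict was returned.

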